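# Run the board stage under the test probe

## Task

Turn the stage's black handwheel, taking fresh grips on its rim as needed, until the carriage has brought the middle of the white ring transformer on the circuit board right below the tip of the test probe, and leave it standing there. Move the board only with the handwheel: do not push on the carriage, the board or the probe stand, and leave the other things on the bench where they are.

Things in the scene. Friction and masses are not known exactly. Their poses are not given: they have to be found in the camera images.
- stage: Rack-and-pinion board stage, fixed to the bench. Origin: on the bench under the handwheel's axis. y axis: the carriage's travel; x axis: from the handwheel to the carriage, away from the robot (yaw varies). A grey 90 x 90 mm gearbox, 58 mm high, stands at the origin under the wheel; an aluminium bed (x 70 to 190 mm, 380 mm long in y) bears the carriage.
- wheel_top (a point): Handwheel's centre, level with its rim's top, 117 mm above the bench. Black solid dished disc lying level: 120 mm outer diameter, raised rim 10 mm thick (radius 50 to 60 mm), open above, dish 32 mm deep inside the rim, hub cap 3 mm high; underside 75 mm above the bench. No crank handle: grip the rim from above, one finger inside, one outside, afresh for each stroke.
- handwheel (a joint): Angle of the handwheel (rad), growing counter-clockwise seen from above; limits -6.3 and 6.3; about a turn may be needed. Each radian counter-clockwise moves the carriage 15 mm along the stage's +y (clockwise: -y). Stiff (0.2 N m, about 4 N at the rim); it stays where it is left.
- carriage: Carriage of the stage: dark steel plate 110 x 150 mm (x, y) gripping a green circuit board, about 0.7 kg; slides along the stage's y only, driven by the handwheel. Origin: centre of its underside, 130 mm from the wheel's axis along the stage's x, 27 mm above the bench. Axes parallel to the stage's.
- transformer (a point): Centre of the top of the white ring-shaped transformer on the board (58 mm diameter, 28 mm high, top 76 mm above the bench), at the middle of the carriage. Axes parallel to the stage's.
- probe: Test-probe stand, fixed to the bench beyond the carriage: round dark foot 64 mm wide, post 135 mm high, and a level 120 mm arm, 122 mm above the bench, reaching back over the board towards the handwheel side (the stand's -x). Origin: at bench level right below the needle's tip; the foot's centre is 120 mm from it along the stand's +x.
- probe_tip (a point): Lower end of the brass probe needle hanging from the end of the arm, 86 mm above the bench (10 mm above the transformer's top).
- magnifier: Bystander: white bench magnifier on a fixed stand beyond the carriage: round foot 72 mm wide, lens 68 mm wide lying level, 100 mm high; no arm over the board. Origin: on the bench level, 120 mm in front of (-x of) the foot's centre.
- screwdriver: Bystander: screwdriver with black handle, 190 mm long, lying on the bench.
- parts_tray: Bystander: white parts tray 120 x 160 mm, 30 mm high. Origin: centre of its underside.

How it is judged:
At the end, for the whole second after the job is handed in: Along the carriage's travel (the stage's y), the probe tip is within 5 mm of the transformer's centre, and the carriage stands still (y of probe_tip in the frame of transformer between -0.005 and 0.005 m and linear speed of carriage below 0.004 m/s); the robot touches nothing.
It fails at once if the robot pushes the carriage or the board (over 2 N) (contact force between any of the fingers, the arm and carriage above 2 N).
It fails at once if the robot pushes the probe stand (over 3 N) (contact force between any of the fingers, the arm and probe above 3 N).
It fails at once if the screwdriver or the tray is moved more than 30 mm (distance of any of screwdriver, parts_tray from where it was at the start of the episode above 0.03 m).
It also fails if it takes over 67 s, if anything falls off the work surface, if the arm or the gripper's body presses on something with over 40 N, if the wrist force passes 120 N, or if a joint passes its speed limit or range.

## Robot

A 6-joint arm with a two-finger parallel gripper is mounted at the origin on the work surface. World frame = base frame: x ahead of the robot, y to its left, z up, the work surface at z = 0. Lengths are in m, angles in rad, forces in N, time in s.
With the tool pointing down it reaches from about 0.25 to 0.725 m from the base axis. Payload 4 kg.
Tool frame: the origin (TCP) lies midway between the tips of the shut fingers; the grasp point (between the pads) lies 19 mm behind it; z points along the fingers, y is the line along which they close (so a half turn about z gives the same grasp; the last joint's range is limited). The gripper opens to 85 mm and grips with 20 to 120 N. Pads are 22 mm wide; open, the fingers measure 114 mm over their backs; the gripper's body (76 mm by 85 mm) begins 54 mm behind the grasp point. The pads swing forward as they close: fully open they stand 13 mm farther back than shut.
Start: joints at [1.347, 0.241, 0.005, 1.335, 0, 1.571], TCP at [0.111, 0.488, 0.231] pointing down, gripper open.
Joint ranges: [-2.72, 2.72], [-1.05, 1.87], [-1.09, 1.28], [-1.99, 2.15], [-1.42, 1.44], [-3.14, 3.14]. Speed limits (rad/s): [2.79, 2.79, 3.14, 3.14, 3.14, 3.14].

## Interface

Orientations are given as a unit quaternion [x, y, z, w].
In Python, from workcell import get_obs, camera, job_done, silhouettes gives the robot as it stands. The module is installed in compiled form; this text tells all that it offers.
- The arm moves only by the tool drive_tool, never from a script. Its argument "increments" is a list of rows, each a list of 3 entries, a list of its own where there are three numbers: the shift along the world's x, y, z in mm, then the turn, a rotation vector about the world's x, y, z in degrees, then the opening, from 0 (shut) to 1 (fully open). A call has 1 to 8 rows; each row shifts and turns the commanded pose from where the row before left it; what a row does not reach is not made up. A row lasts 1/12 s, in which the tool goes at most 41.7 mm and 7.16 degrees, less where a joint would pass 70% of its speed; a pose out of reach is approached as far as the arm can. A call is refused whole if a number of a shift passes 41.7 or a number of a turn 7.16, either way. A call with a gripper value outside its range is refused whole. The fingers move at their own pace and stop on an object; the grip force is fixed at half the most. Time passes only in rows, so rows that do not move let the fingers close. It gives the time, the measured TCP pose, the force, the opening and the grip force at its end, in the units of the state.
- get_obs(): the state, without advancing time (a new reading comes with each control period).
- camera(name): name is "side" or "top" or "wrist"; returns a dict with "image" (420x560x3 uint8, red, green, blue), "K" (3x3 intrinsics, pixels), "view" (4x4, takes a point from world to camera coordinates). Camera axes: x right, y down, z forward; pixel columns grow to the right and rows downward; lengths in m; the calibration is good to about 2 mm. A picture is of the moment at which its call begins. There is no depth.
- job_done(): hands the job in; it is judged then, once.
Trained networks look in a picture, given as the dict that the camera call returned (one of the last four; its "shot" number tells which), for a name from the list of things; names that differ only in an ending like _2 or _b are one class to them, and where a whole thing is asked for, a point or a joint stands for the part that bears it (a point fixed in the world has none). Each returns a list of dicts, best first, with "conf" (0 to 1); they miss things now and then, are a little off and sometimes report something else, mostly with a low value. They report only what shows in the picture. A call takes as long as a camera call.
- silhouettes(query, picture): "region" (420x560 bool, what is visible of it) and "bbox" ([left, top, right, bottom] in pixels, round what is visible of it).
The state is a dict: "clock": time; "joint_pos": joint angles; "joint_vel": joint speeds; "tau": joint torques, N m; "eef_pos": TCP position; "tool_rot": TCP orientation; "ft_force": force on the tool from outside, world axes, zero at the start; "ft_torque": the same for the moment, N m; "grip_width": finger opening in m; "grasp_force": force on a finger pad.
Only numpy, scipy, OpenCV 4.12 (cv2) and the standard library are available. Lean on these libraries where they do the work, as an engineer would, in place of code of your own. Each camera call takes 0.05 s, during which the arm holds its last target. There are 200 camera calls.

## Working session

There is one attempt and no reset: what is moved stays moved. The work goes in short steps, Python scripts to look and compute and a tool call to move; the robot and the scene stay as the last step left them, time stands still between calls to the robot, and variables do not carry over. Pictures are saved under pics/ and viewed, at most 10 in all, crops included, and the job is handed in when it is done.

Besides the shell and the picture viewer there is one more tool, called after "Call:" as a command line: name --argument value ..., lists and objects as JSON in quotes. drive_tool: Moves the arm, as the interface text tells. Its arguments: {"type":"object","properties":{"increments":{"type":"array"}},"required":["increments"]}

```bash
mkdir -p pics; cat > h.py <<'E'
import numpy as np, cv2
from workcell import *
def ray(c,u,v,z):
    V=c['view'];R=V[:3,:3];t=V[:3,3];o=-R.T@t
    d=R.T@np.linalg.inv(c['K'])@np.array([u,v,1.]);return o+d*(z-o[2])/d[2]
def proj(c,p):
    q=c['view']@np.append(p,1);q=c['K']@q[:3];return q[:2]/q[2]
def save(c,n): cv2.imwrite('pics/'+n+'.png',c['image'][:,:,::-1])
E
python3 - <<'E'
from h import *
for n in ['top','side']:
    c=camera(n);save(c,n+'0')
    for q,z in [('wheel_top',.117),('transformer',.076),('probe',.122),('carriage',.03),('stage',.03),('magnifier',.1),('screwdriver',.01),('parts_tray',.03)]:
        for s in silhouettes(q,c)[:2]:
            m=s['region'];v,u=np.nonzero(m);print(n,q,round(s['conf'],2),s['bbox'],m.sum(),ray(c,u.mean(),v.mean(),z).round(3))
print(get_obs())
E
cd pics; python3 -c "
import cv2,numpy as np
a=np.hstack([cv2.imread('top0.png'),cv2.imread('side0.png')]);cv2.imwrite('a.png',cv2.resize(a,(800,300)))"
```

```text
top wheel_top 0.66 [211.0, 206.8, 257.7, 257.8] 1880 [0.53  0.067 0.117]
top probe 0.95 [241.8, 123.9, 264.0, 181.0] 583 [0.744 0.026 0.122]
top carriage 0.7 [168.1, 163.3, 303.2, 230.4] 2621 [0.643 0.08  0.03 ]
top carriage 0.67 [404.2, 201.7, 471.6, 257.5] 2685 [ 0.542 -0.48   0.03 ]
top stage 0.73 [163.9, 158.4, 306.2, 256.8] 8465 [0.623 0.077 0.03 ]
top stage 0.48 [210.2, 208.1, 260.0, 258.7] 1869 [0.535 0.074 0.03 ]
top magnifier 0.7 [194.0, 123.2, 228.0, 160.1] 799 [0.765 0.134 0.1  ]
top screwdriver 0.65 [87.3, 221.4, 137.1, 274.9] 432 [0.469 0.395 0.01 ]
top parts_tray 0.92 [406.6, 202.1, 475.8, 255.2] 2655 [ 0.542 -0.481  0.03 ]
side wheel_top 0.64 [229.2, 187.7, 278.4, 219.0] 1208 [0.518 0.037 0.117]
side transformer 0.88 [227.2, 186.5, 316.5, 251.8] 1332 [0.621 0.003 0.076]
side probe 0.76 [298.4, 173.7, 339.0, 217.8] 568 [ 0.712 -0.049  0.122]
side carriage 0.75 [227.9, 184.5, 313.0, 251.3] 1379 [0.652 0.067 0.03 ]
side stage 0.64 [228.7, 177.3, 340.0, 257.7] 4833 [0.616 0.051 0.03 ]
side magnifier 0.94 [297.5, 166.6, 317.0, 201.5] 415 [0.741 0.074 0.1  ]
side screwdriver 0.67 [182.5, 180.0, 199.0, 194.4] 111 [0.457 0.388 0.01 ]
side parts_tray 0.97 [322.4, 310.6, 410.4, 390.5] 3858 [ 0.536 -0.501  0.03 ]
{'clock': 0.9, 'joint_pos': array([1.34701212e+00, 2.40607711e-01, 5.00451580e-03, 1.33522113e+00,
       7.06669001e-06, 1.57078840e+00]), 'joint_vel': array([-0.00072595, -0.00156826, -0.00041326,  0.00056532,  0.00039194,
       -0.00028286]), 'tau': array([-5.96360242e-04, -3.72196341e+01,  2.52693290e+01,  1.01262896e-03,
       -8.04022125e-05,  4.67732988e-06]), 'eef_pos': array([0.11095689, 0.48752601, 0.23130434]), 'tool_rot': array([ 1.11654830e-01,  9.93747050e-01, -1.35158980e-05, -5.07430065e-06]), 'ft_force': array([0.0845059 , 0.20245623, 0.19924927]), 'ft_torque': array([-0.00142637, -0.01680983, -0.00957408]), 'grasp_force': 0.0, 'grip_width': 0.08554175392734757}
```

View pics/top0.png

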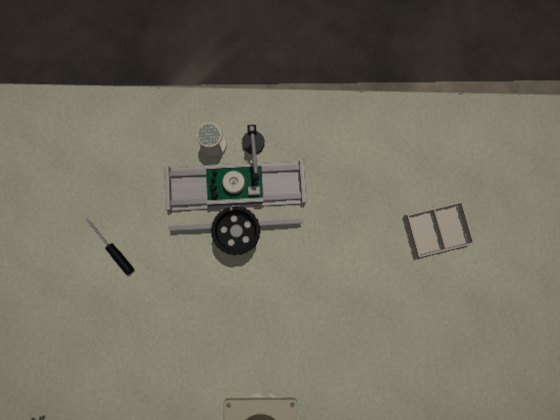

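View pics/side0.png

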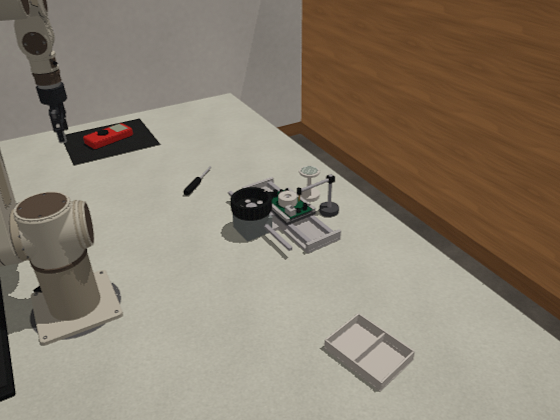

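The top view shows the wheel at about (236,231), the white ring at (233,182), and the end of the probe arm near (254,190). The tray and screwdriver are well clear of these. Next I'll zoom in.

```bash
python3 - <<'E'
from h import *
c=camera('top');im=c['image']
cv2.imwrite('pics/z.png',cv2.resize(im[115:265,155:315],None,fx=4.9,fy=4,interpolation=cv2.INTER_CUBIC)[:,:,::-1] if 0 else cv2.resize(im[115:265,155:315],(640,600),interpolation=cv2.INTER_CUBIC)[:,:,::-1])
g=im.astype(int)
for n,(u,v),z in [('wheel',(236,231),.117),('ring',(233,182),.076),('armend',(254,190),.122),('foot',(254,143),.006),('posttop',(252,128),.135),('bedL1',(166,170),.02)]:
    print(n,ray(c,u,v,z).round(4))
print(c['K'],c['view'].round(4))
E
```

```text
wheel [0.5294 0.0646 0.117 ]
ring [0.6592 0.0777 0.076 ]
armend [0.6313 0.0214 0.122 ]
foot [0.7846 0.0266 0.006 ]
posttop [0.7858 0.028  0.135 ]
bedL1 [0.7007 0.2666 0.02  ]
[[384.9883664    0.         277.77597606]
 [  0.         384.9883664  208.03684435]
 [  0.           0.           1.        ]] [[ 0.0057 -0.9994  0.0334 -0.0453]
 [-0.9934 -0.0095 -0.114   0.5964]
 [ 0.1142 -0.0325 -0.9929  1.0065]
 [ 0.      0.      0.      1.    ]]
```

View pics/z.png

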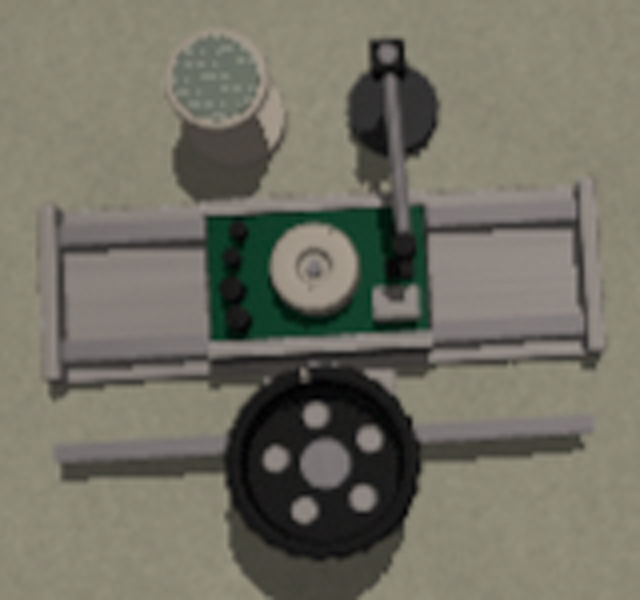

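```bash
python3 - <<'E'
from h import *
c=camera('top')
f=lambda U,V,z:ray(c,155+U/4-.375,115+V/4-.375,z)
w=f(323,460,.117);r=f(315,267,.076);t=f(398,292,.086);a=f(403,248,.122);foot=f(393,110,.006)
print('w',w,'r',r,'t',t,'armend',a,'foot',foot)
for p,q,z in [((57,460),(592,432),.0),((42,208),(583,181),.02),((58,385),(600,352),.02),((210,343),(430,331),.045)]:
    A=f(*p,z);B=f(*q,z);d=A-B;print('yaw',np.degrees(np.arctan2(-d[0],d[1])),A,B)
yaw=np.arctan2(r[1]-w[1],r[0]-w[0])
for y in [np.radians(2),np.radians(3),np.radians(4)]:
    Y=np.array([-np.sin(y),np.cos(y),0]);X=np.array([np.cos(y),np.sin(y),0])
    print((r-w)@X,[(q-r)@Y for q in (t,a)],[(q-r)@X for q in (t,a)],(foot-a)@Y)
E
```

```text
w [0.53274324 0.06616338 0.117     ] r [0.66090283 0.07680181 0.076     ] t [0.64332509 0.02226623 0.086     ] armend [0.6650946  0.01843464 0.122     ] foot [0.78714161 0.02982755 0.006     ]
yaw 3.4647413009976895 [0.53810288 0.25759635 0.        ] [ 0.56045201 -0.11153656  0.        ]
yaw 3.698849158281168 [0.71016674 0.26939573 0.02      ] [ 0.73427875 -0.10358422  0.02      ]
yaw 4.072125933752574 [0.5878929  0.25389098 0.02      ] [ 0.614169   -0.11519723  0.02      ]
yaw 3.753939193918407 [0.6143655  0.14824801 0.045     ] [0.62397983 0.00171614 0.045     ]
0.1284527884400527 [np.float64(-0.05388890840362849), np.float64(-0.0584779063481018)] [np.float64(-0.019470293748326754), np.float64(0.0021522371534967825)] 0.007126592791194952
0.12854071814407908 [np.float64(-0.05354089738191273), np.float64(-0.05850656159727313)] [np.float64(-0.020407819460204063), np.float64(0.0011313291681652356)] 0.004989851791796388
0.12858949310015688 [np.float64(-0.05317657728419212), np.float64(-0.058517395181016146)] [np.float64(-0.021339128752578814), np.float64(0.00011007656900963392)] 0.002851590835204265
```

Call:
drive_tool --increments '[[[26,-26,2],[0,0,5.5],0.45],[[26,-26,2],[0,0,5.5],0.45],[[26,-26,2],[0,0,5.5],0.45],[[26,-26,2],[0,0,5.5],0.45],[[26,-26,2],[0,0,5.5],0.45],[[26,-26,2],[0,0,5.5],0.45],[[26,-26,2],[0,0,5.5],0.45],[[26,-26,2],[0,0,5.5],0.45]]'

```text
clock: 1.67
eef_pos: [0.3199, 0.2781, 0.2477]
tool_rot: [-0.271, 0.963, 0.0, 0.0]
ft_force: [0.2, 1.1, 0.1]
grip_width: 0.0382
grasp_force: 0.0
```

Call:
drive_tool --increments '[[[26,-26,2],[0,0,5.5],0.45],[[26,-26,2],[0,0,5.5],0.45],[[26,-26,2],[0,0,5.5],0.45],[[26,-26,2],[0,0,5.5],0.45],[[26,-26,2],[0,0,5.5],0.45],[[26,-26,2],[0,0,5.5],0.45],[[0,-20,0],[0,0,5.5],0.45],[[0,0,0],[0,0,0],0.45]]'

```text
clock: 2.33
eef_pos: [0.4761, 0.1001, 0.259]
tool_rot: [-0.57, 0.822, -0.0, -0.001]
ft_force: [0.3, 0.6, -0.6]
grip_width: 0.0385
grasp_force: 0.0
```

```bash
python3 - <<'E'
from h import *
o=get_obs();print(o['clock'],o['eef_pos'],o['tool_rot'],o['joint_pos'],o['grip_width'])
c=camera('wrist');save(c,'w1')
V=c['view'];print((-V[:3,:3].T@V[:3,3]).round(3),V[2,:3])
E
```

```text
2.3333 [0.47605589 0.10010963 0.25902565] [-5.70110672e-01  8.21567563e-01 -4.82581146e-04 -5.72566789e-04] [ 2.08101815e-01  2.03852629e-01  2.99065744e-02  1.39753111e+00
 -1.33391606e-03 -1.00517923e+00] 0.03850099002195855
[0.452 0.038 0.402] [ 0.09151016  0.24553946 -0.96505765]
```

View pics/w1.png

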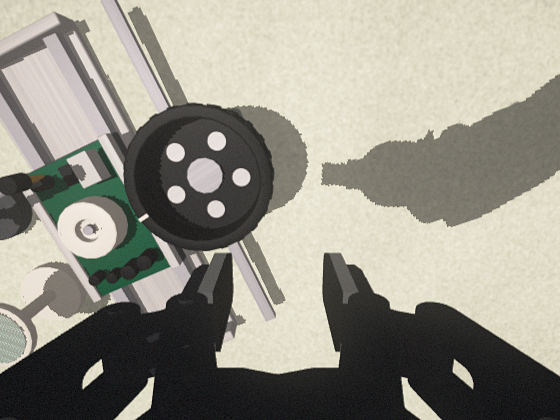

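The wrist view shows the wheel's rim centred near (199,176) and the ring near (92,226). The probe needle is on the left, around (40,181).

```bash
python3 - <<'E'
from h import *
c=camera('wrist')
hub=ray(c,205,176,.088);print('hub(z.088)',hub,'rimc',ray(c,198,176,.117))
for q,z in [('wheel_top',.117),('transformer',.076),('probe',.122)]:
    for s in silhouettes(q,c)[:1]:
        m=s['region'].astype(np.uint8);v,u=np.nonzero(m);print(q,s['conf'],s['bbox'],ray(c,u.mean(),v.mean(),z))
print('ring',ray(c,92,226,.076),'needle',ray(c,40,181,.086))
w=ray(c,198,176,.117)
im=c['image'].copy()
for col,cx in [((255,0,0),(w[0],w[1])),((0,255,0),(hub[0],hub[1]))]:
  for R in (.06,.05):
    P=np.array([proj(c,[cx[0]+R*np.cos(a),cx[1]+R*np.sin(a),.117]) for a in np.linspace(0,6.28,90)])
    cv2.polylines(im,[P.round().astype(int)],True,col,1)
cv2.imwrite('pics/w2.png',cv2.resize(im[80:290,0:290],(800,580),interpolation=cv2.INTER_CUBIC)[:,:,::-1])
E
```

```text
hub(z.088) [0.52983124 0.06862376 0.088     ] rimc [0.52780294 0.06398724 0.117     ]
wheel_top 0.87 [121.6, 99.5, 273.4, 252.5] [0.52812319 0.06215792 0.117     ]
probe 0.87 [0.0, 172.2, 44.2, 240.9] [0.67254697 0.03105376 0.122     ]
ring [0.65240679 0.0759576  0.076     ] needle [0.66936817 0.02128787 0.086     ]
```

View pics/w2.png

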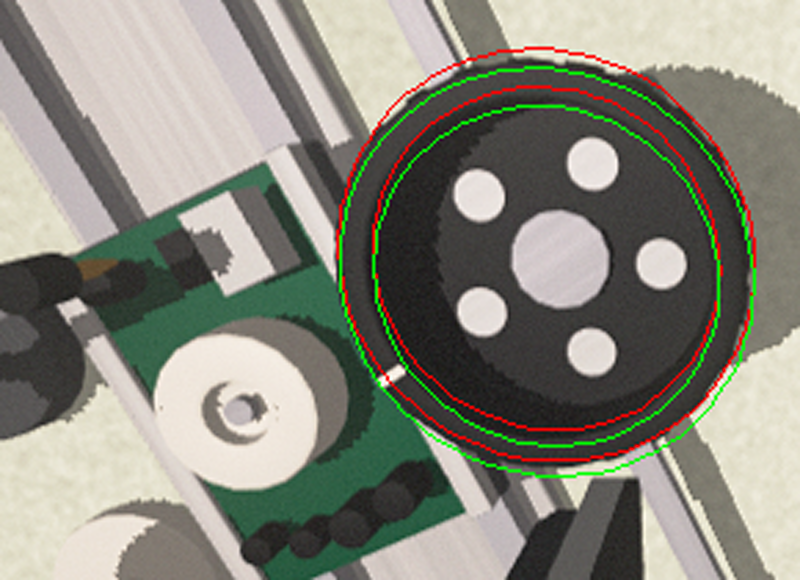

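Call:
drive_tool --increments '[[[2,-15,-25],[0,0,0],0.45],[[0,0,-33],[0,0,0],0.45],[[0,0,-33],[0,0,0],0.45],[[0,0,-25],[0,0,0],0.45],[[0,0,-20],[0,0,0],0.45],[[0,0,-15],[0,0,0],0.45],[[0,0,-12],[0,0,0],0.45],[[0,0,0],[0,0,0],0.45]]'

```text
clock: 3.25
eef_pos: [0.4744, 0.0894, 0.0939]
tool_rot: [-0.572, 0.82, 0.001, -0.002]
ft_force: [-1.4, 0.6, -0.6]
grip_width: 0.0384
grasp_force: 0.0
```

Call:
drive_tool --increments '[[[0,0,0],[0,0,0],0.3],[[0,0,0],[0,0,0],0.2],[[0,0,0],[0,0,0],0.15],[[0,0,0],[0,0,0],0.1],[[0,0,0],[0,0,0],0.0],[[0,0,0],[0,0,0],0.0]]'

```text
clock: 3.75
eef_pos: [0.4824, 0.0873, 0.0983]
tool_rot: [-0.571, 0.821, -0.005, 0.004]
ft_force: [11.2, -5.9, -6.8]
grip_width: 0.0091
grasp_force: 57.0
```

Call:
drive_tool --increments '[[[3.3,5,0],[0,0,-6],0.0],[[3.8,4.7,0],[0,0,-6],0.0],[[4.3,4.5,0],[0,0,-6],0.0],[[3.7,4.3,0],[0,0,-6],0.0]]'

```text
clock: 4.08
eef_pos: [0.4957, 0.1057, 0.0983]
tool_rot: [-0.385, 0.923, -0.003, 0.003]
ft_force: [6.2, -7.8, -3.0]
grip_width: 0.0088
grasp_force: 57.8
```

```bash
python3 - <<'E'
from h import *
o=get_obs();print(o['clock'],o['eef_pos'],o['tool_rot'],o['joint_pos'],o['ft_force'],o['ft_torque'])
E
```

```text
4.0833 [0.49568549 0.10572621 0.09827623] [-0.38538787  0.92274445 -0.0033832   0.00272646] [ 0.21353743  0.34828018 -0.21199371  1.00393424 -0.00566704 -0.57774537] [ 6.21727144 -7.79786769 -3.0315065 ] [-1.54424166 -1.20895546  0.24698647]
```

Call:
drive_tool --increments '[[[4.5,3.5,0],[0,0,-6],0.0],[[4.8,3.2,0],[0,0,-6],0.0],[[5,2.7,0],[0,0,-6],0.0],[[5.2,2.2,0],[0,0,-6],0.0],[[5.4,1.7,0],[0,0,-6],0.0],[[5.6,1.3,0],[0,0,-6],0.0],[[5.8,0.7,0],[0,0,-6],0.0],[[5.7,0.1,0],[0,0,-6],0.0]]'

```text
clock: 4.75
eef_pos: [0.537, 0.1195, 0.0983]
tool_rot: [0.023, 1.0, -0.003, 0.003]
ft_force: [4.7, -12.2, 0.0]
grip_width: 0.0088
grasp_force: 61.3
```

Call:
drive_tool --increments '[[[5.8,-1,0],[0,0,-6],0.0],[[5.6,-1.6,0],[0,0,-6],0.0],[[5.5,-2.2,0],[0,0,-6],0.0],[[5.3,-2.8,0],[0,0,-6],0.0],[[5.0,-2.8,0],[0,0,-6],0.0],[[4.8,-3.3,0],[0,0,-6],0.0],[[4.3,-3.7,0],[0,0,-6],0.0],[[3.9,-4.2,0],[0,0,-6],0.0]]'

```text
clock: 5.42
eef_pos: [0.5753, 0.0981, 0.0983]
tool_rot: [0.428, 0.904, -0.002, 0.002]
ft_force: [-2.0, -8.8, 3.4]
grip_width: 0.0087
grasp_force: 62.6
```

```bash
python3 - <<'E'
from h import *
c=camera('top');save(c,'t2');cv2.imwrite('pics/z2.png',cv2.resize(c['image'][115:265,155:315],(640,600),interpolation=cv2.INTER_CUBIC)[:,:,::-1])
o=get_obs();print(o['joint_pos'],o['ft_force'])
E
```

```text
[ 0.17076839  0.48959248  0.01178564  1.09096938 -0.00655188  1.05959121] [ 0.18638608 -9.97849638  3.40356276]
```

View pics/z2.png

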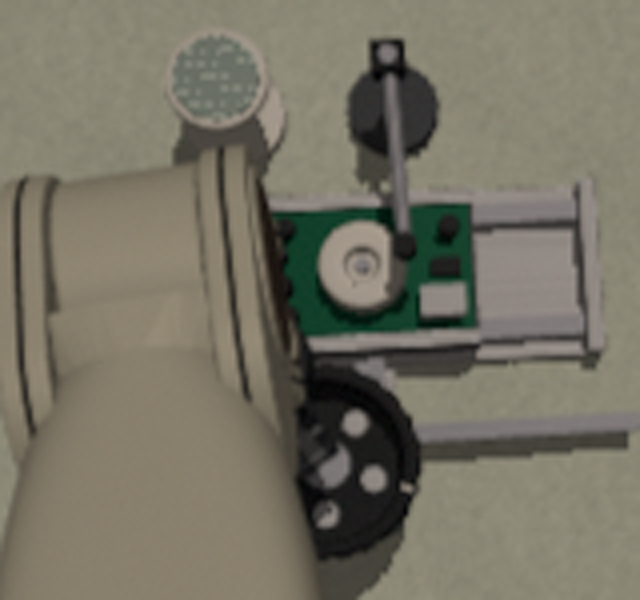

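The ring has moved to zoomed (362,265), and the wheel has turned about 120°. There are about 100° left, so I'll continue in the same grip.

Call:
drive_tool --increments '[[[3.2,-5,0],[0,0,-6],0.0],[[2.7,-5.4,0],[0,0,-6],0.0],[[2.2,-5.4,0],[0,0,-6],0.0],[[1.9,-5.4,0],[0,0,-6],0.0],[[1.3,-5.6,0],[0,0,-6],0.0],[[0.7,-5.8,0],[0,0,-6],0.0],[[0.1,-5.7,0],[0,0,-6],0.0],[[-0.5,-5.8,0],[0,0,-6],0.0]]'

```text
clock: 6.13
eef_pos: [0.5852, 0.0551, 0.0983]
tool_rot: [0.758, 0.652, -0.001, 0.001]
ft_force: [-6.2, -4.4, 5.7]
grip_width: 0.0089
grasp_force: 62.4
```

Call:
drive_tool --increments '[[[-1.1,-5.6,0],[0,0,-6],0.0],[[-1.7,-5.5,0],[0,0,-6],0.0],[[-2.3,-5.3,0],[0,0,-6],0.0],[[-2.8,-5,0],[0,0,-6],0.0],[[-3.3,-4.8,0],[0,0,-6],0.0],[[-3.7,-4.3,0],[0,0,-6],0.0],[[0,0,0],[0,0,0],0.0]]'

```text
clock: 6.72
eef_pos: [0.5684, 0.0253, 0.0982]
tool_rot: [0.922, 0.387, -0.002, 0.0]
ft_force: [-7.5, -1.8, 6.6]
grip_width: 0.009
grasp_force: 58.4
```

```bash
python3 - <<'E'
from h import *
o=get_obs();print(o['joint_pos'],o['ft_force'])
ims=[]
for n in ('wrist','side'):
    c=camera(n);save(c,n+'3');im=c['image'][:,:,::-1]
    ims.append(cv2.resize(im if n=='wrist' else im[150:270,200:360],(400,300),interpolation=cv2.INTER_CUBIC))
c=camera('top');ims.append(cv2.resize(c['image'][140:230,195:315],(400,300),interpolation=cv2.INTER_CUBIC)[:,:,::-1])
ims.append(ims[-1]*0)
cv2.imwrite('pics/m3.png',np.vstack([np.hstack(ims[:2]),np.hstack(ims[2:])]))
E
```

```text
[ 4.52384836e-02  4.66157146e-01 -2.70656308e-02  1.08088193e+00
 -1.29231717e-03  2.39301218e+00] [-7.52511333 -1.81494204  6.60111555]
```

View pics/m3.png

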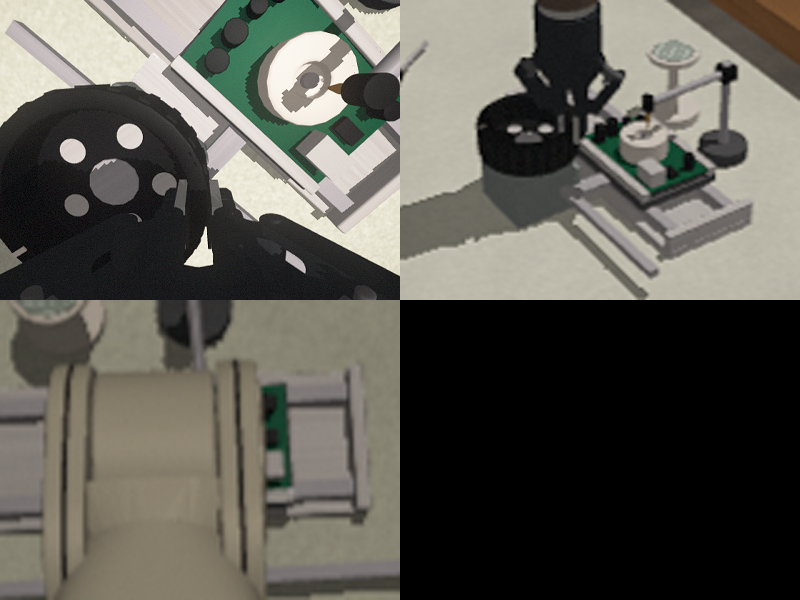

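The wrist view shows the needle tip at about full-image (462,123), close to the ring's centre at (440,112). I'll zoom in to measure the remainder.

```bash
python3 - <<'E'
from h import *
c=camera('wrist');V=c['view'];np.savez('c3.npz',K=c['K'],view=V)
im=c['image']
cv2.imwrite('pics/w4.png',cv2.resize(im[20:200,330:560],(766,600),interpolation=cv2.INTER_CUBIC)[:,:,::-1])
y=np.radians(3.8);Y=np.array([-np.sin(y),np.cos(y),0])
t=ray(c,462,123,.086)
for s in silhouettes('transformer',c)[:2]:print(s['conf'],s['bbox'])
# white-top outline
r=ray(c,440,112,.076);print(t,r,(t-r)@Y, 'cam',-V[:3,:3].T@V[:3,3])
print('1mm +Y px',proj(c,r+Y*.01)-proj(c,r))
E
```

```text
0.94 [5.7, 0.0, 558.6, 382.4]
[0.66604108 0.01616161 0.086     ] [0.6652796  0.02306139 0.076     ] -0.006935082576669225 cam [0.61450848 0.07327007 0.24063622]
1mm +Y px [-15.2612876  -15.86270238]
```

View pics/w4.png

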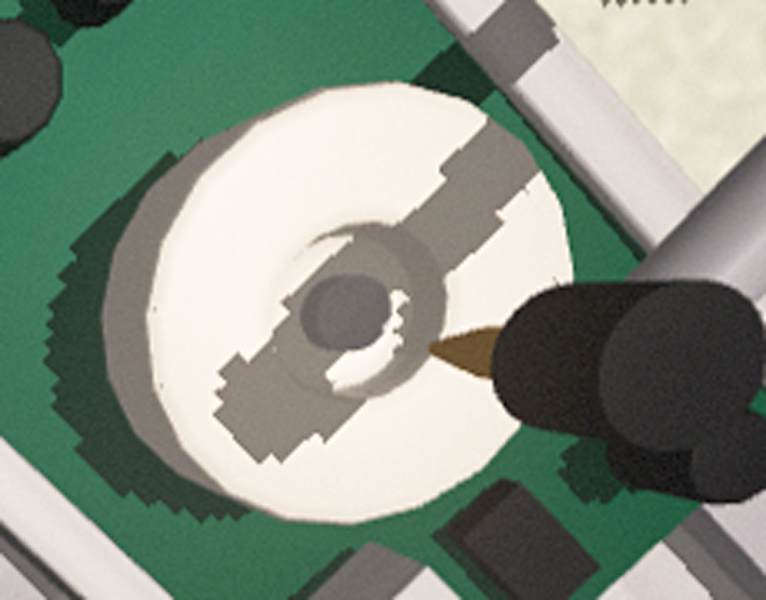

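```bash
python3 - <<'E'
from h import *
c=dict(np.load('c3.npz'))
y=np.radians(3.8);Y=np.array([-np.sin(y),np.cos(y),0])
t=ray(c,459.1,124.4,.086);r=ray(c,438.4,110.6,.076);print(t,r,(t-r)@Y)
P=[proj(c,[r[0]+.029*np.cos(a),r[1]+.029*np.sin(a),.076]) for a in np.linspace(0,6.28,200)]
P=(np.array(P)-[330,20])*3.333;print(P.min(0),P.max(0),'vs 150,80 573,523')
E
```

```text
[0.66483298 0.01654656 0.086     ] [0.66514084 0.02402883 0.076     ] -0.007445414780612508
[141.21985367  62.75468927] [584.04520186 519.08557668] vs 150,80 573,523
```

Call:
drive_tool --increments '[[[-4.2,-3.9,0],[0,0,-6],0.0],[[-4.6,-3.5,0],[0,0,-6],0.0],[[-5,-3,0],[0,0,-6],0.0],[[-5.2,-2.4,0],[0,0,-6],0.0],[[0,0,0],[0,0,0],0.0],[[0,0,0],[0,0,0],0.0]]'

```text
clock: 7.47
eef_pos: [0.5492, 0.0141, 0.0982]
tool_rot: [0.982, 0.189, -0.002, -0.001]
ft_force: [-10.7, 0.8, 8.4]
grip_width: 0.0089
grasp_force: 59.1
```

Call:
drive_tool --increments '[[[0,0,0],[0,0,0],0.15],[[0,0,0],[0,0,0],0.3],[[0,0,0],[0,0,0],0.4],[[0,0,0],[0,0,0],0.4],[[0,0,20],[0,0,0],0.4],[[0,0,30],[0,0,0],0.4],[[0,0,30],[0,0,0],0.4],[[0,0,30],[0,0,0],0.4]]'

```text
clock: 8.13
eef_pos: [0.5519, 0.0134, 0.2074]
tool_rot: [0.982, 0.188, -0.0, -0.0]
ft_force: [0.7, -0.5, 0.0]
grip_width: 0.0342
grasp_force: 0.0
```

Call:
drive_tool --increments '[[[-30,0,20],[0,0,6],0.4],[[-30,0,10],[0,0,6],0.4],[[-30,0,0],[0,0,6],0.4],[[0,0,0],[0,0,0],0.4]]'

```text
clock: 8.47
eef_pos: [0.457, 0.0134, 0.237]
tool_rot: [0.94, 0.341, -0.001, -0.0]
ft_force: [-1.4, -0.0, -0.8]
grip_width: 0.0341
grasp_force: 0.0
```

```bash
python3 - <<'E'
from h import *
print(get_obs()['ft_force'])
c=camera('wrist');np.savez('c5.npz',K=c['K'],view=c['view']);t=camera('top')
for n,z,p in [('tip',.086,[.665,.0165,.086])]:print(proj(c,p))
A=cv2.resize(c['image'],(400,300));B=cv2.resize(t['image'][140:230,195:315],(400,300),interpolation=cv2.INTER_CUBIC)
u,v=proj(c,[.665,.0165,.08]).round().astype(int);a,b=max(0,min(u-80,400)),max(0,min(v-60,300));print(a,b)
C=cv2.resize(c['image'][b:b+120,a:a+160],(400,300),interpolation=cv2.INTER_CUBIC)
cv2.imwrite('pics/m5.png',np.vstack([np.hstack([A,B]),np.hstack([C,C*0])])[:,:,::-1])
E
```

```text
[-1.35156453 -0.03491159 -0.8397465 ]
[461.95957443 -27.39851331]
378 0
```

View pics/m5.png

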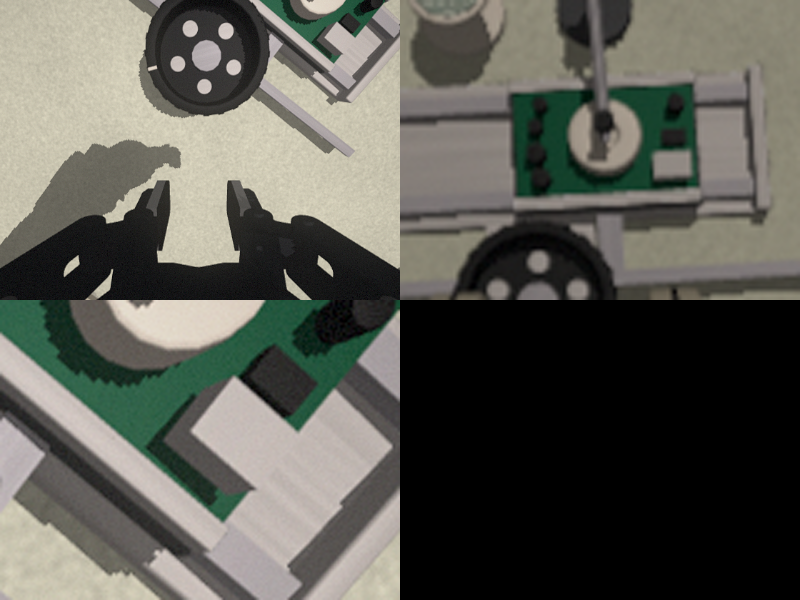

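The ring is now under the arm end in the top view. I'll check it more precisely with a closer wrist view, staying clear of the scene.

Call:
drive_tool --increments '[[[30,0,0],[0,0,6],0.4],[[30,0,0],[0,0,6],0.4],[[30,10,0],[0,0,6],0.4],[[10,10,0],[0,0,0],0.4],[[0,0,0],[0,0,0],0.4]]'

```text
clock: 8.98
eef_pos: [0.5655, 0.0348, 0.2347]
tool_rot: [0.876, 0.483, 0.0, -0.0]
ft_force: [-0.2, -0.5, 0.3]
grip_width: 0.034
grasp_force: 0.0
```

```bash
python3 - <<'E'
from h import *
print(get_obs()['eef_pos'])
y=np.radians(3.8);Y=np.array([-np.sin(y),np.cos(y),0])
c=camera('wrist');np.savez('c6.npz',K=c['K'],view=c['view'])
u,v=proj(c,[.665,.0165,.08]).round().astype(int);a,b=max(0,min(u-80,400)),max(0,min(v-60,300));print(u,v,a,b)
cv2.imwrite('pics/w6.png',cv2.resize(c['image'][b:b+120,a:a+160],(800,600),interpolation=cv2.INTER_CUBIC)[:,:,::-1])
for p in ([.665,.0165,.076],):
    P=np.array([proj(c,[p[0]+.029*np.cos(q),p[1]+.029*np.sin(q),.076]) for q in np.linspace(0,6.28,200)]);P=(P-[a,b])*5;print(P.min(0),P.max(0))
E
```

```text
[0.56552777 0.03479881 0.23472832]
393 148 313 88
[218.37510322 117.75442333] [569.71104227 471.61230794]
```

View pics/w6.png

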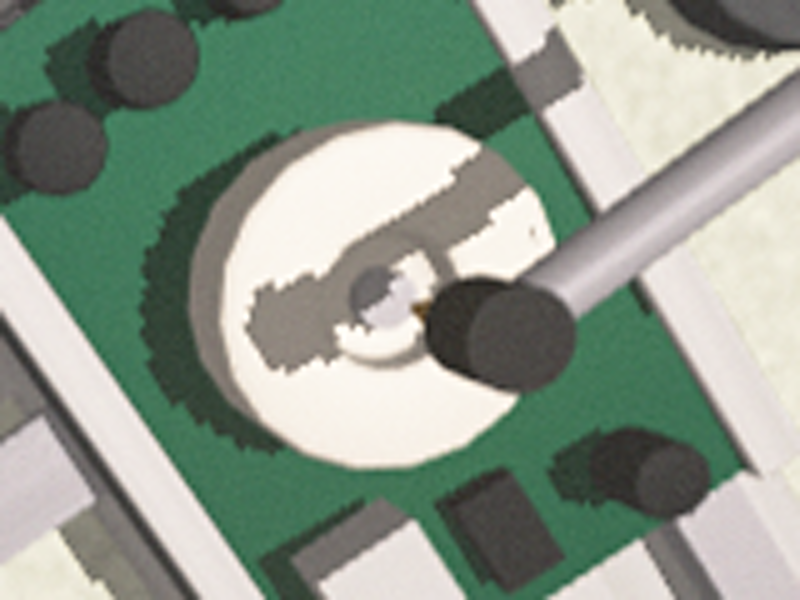

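```bash
python3 - <<'E'
from h import *
c=dict(np.load('c6.npz'))
y=np.radians(3.8);Y=np.array([-np.sin(y),np.cos(y),0])
f=lambda U,V,z:ray(c,313+U/5,88+V/5,z)
t=f(413,304,.086)
for q in ((390,295),(392,296)):
    r=f(*q,.076);print(t,r,(t-r)@Y)
k=camera('top')['image'].astype(int);c=camera('top');m=((c['image'].min(2)>150)).astype(np.uint8);m[:160]=0;m[205:]=0;m[:,:240]=0;m[:,275:]=0
h=lambda u,v,z:ray(c,u,v,z)
r=h(256.1,181,.076);a=h(195+203/3.333,140+120/3.333,.122);print('top',r,a,(a-r)@Y)
E
```

```text
[0.66510701 0.01662492 0.086     ] [0.6648047  0.01743203 0.076     ] -0.0008253705252555142
[0.66510701 0.01662492 0.086     ] [0.6650084  0.01710931 0.076     ] -0.0004898662513029068
top [0.66259986 0.01763217 0.076     ] [0.6666867  0.01713037 0.122     ] -0.0007715544280049303
```

Both cameras put the tip within 1 mm of the ring's centre, and the arm is clear of everything.

```bash
python3 -c "
from workcell import *
print(job_done())"
```

```text
the job is handed in; nothing more can be done
None
```

The job is handed in: I turned the handwheel clockwise in one grip until the ring transformer's middle stood under the probe tip, measured within about 1 mm along the travel by both the wrist and top cameras, with the arm clear of everything.

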